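Clear the overload trip on the bench sharpener

ROBOT

A 6-joint arm with a two-finger parallel gripper is mounted at the origin on the work surface. World frame = base frame: x ahead of the robot, y to its left, z up, the work surface at z = 0. Lengths are in m, angles in rad, forces in N, time in s.
With the tool pointing down it reaches from about 0.3 to 0.875 m from the base axis. Payload 4.2 kg.
Tool frame: the origin (TCP) lies on the centre line of the jaws, within the pads' length; the fingertips stand 14 mm ahead of it and the grasp point (between the pads) lies 5 mm behind it; z points along the fingers, y is the line along which they close (so a half turn about z gives the same grasp; the last joint's range is limited). The gripper opens to 85 mm and grips with 20 to 120 N. Pads are 22 mm wide; open, the fingers measure 114 mm over their backs; the gripper's body (76 mm by 85 mm) begins 54 mm behind the grasp point. The pads swing forward as they close: fully open they stand 13 mm farther back than shut.
Start: joints at [1.11, 0.32, 1.565, -0, 1.257, -0.02], TCP at [0.245, 0.52, 0.245] pointing down, gripper open.
Joint ranges: [-3.11, 3.11], [-0.84, 2.01], [0.21, 2.61], [-1.34, 4.49], [0.05, 2.63], [-2.56, 2.56]. Speed limits (rad/s): [2.57, 2.57, 3.14, 3.14, 3.14, 3.14].

INTERFACE

Orientations are given as a 3x3 rotation matrix whose columns are the frame's x, y, z axes.
In Python, from workcell import * gives the robot as it stands. The module is installed in compiled form; this text tells all that it offers.
- The arm moves only by the tool apply_moves, never from a script. Its argument "steps" is a list of rows, each a list of 7 numbers: the shift along the tool's x, y, z in mm, then the turn, a rotation vector about the tool's x, y, z in degrees, then the opening in per cent of the stroke, from 0 (shut) to 100 (fully open). A call has 1 to 20 rows; each row shifts and turns the commanded pose from where the row before left it, along the tool's axes as they then stand; what a row does not reach is not made up. A row lasts 1/10 s, in which the tool goes at most 50 mm and 8.59 degrees, less where a joint would pass 70% of its speed; a pose out of reach is approached as far as the arm can. A call is refused whole if a number of a shift passes 50 or a number of a turn 8.59, either way. A call with a gripper value outside its range is refused whole. The fingers move at their own pace and stop on an object; the grip force is fixed at half the most. Time passes only in rows, so rows that do not move let the fingers close. It gives the time, the measured TCP pose, the force, the opening and the grip force at its end, in the units of the state.
- observe(): the state, without advancing time (a new reading comes with each control period).
- get_image(name): name is "scene" or "top" or "wrist"; returns a dict with "pixels" (384x512x3 uint8, blue, green, red), "z_map" (384x512 float32, m along the optical axis (not along the pixel's ray), 0 where there is no reading), "K" (3x3 intrinsics, pixels), "rvec" (rotation vector, rad) and "tvec" (3), from world to camera coordinates, as OpenCV has them; the wrist camera has in their place "tool_from_camera" (4x4, takes a point from camera to tool coordinates, whose origin is the TCP and whose axes are the flange's). Camera axes: x right, y down, z forward; pixel columns grow to the right and rows downward; lengths in m; the calibration is good to about 2 mm. A picture is of the moment at which its call begins: read the wrist's pose just before it.
- job_done(): hands the job in; it is judged then, once.
The state is a dict: "clock": time; "qpos": joint angles; "qvel": joint speeds; "joint_efforts": joint torques, N m; "tcp_pos": TCP position; "eef_rot": TCP orientation; "contact_force": force on the tool from outside, world axes, zero at the start; "torque": the same for the moment, N m; "grip_width": finger opening in m; "gripper_force": force on a finger pad.
Only numpy, scipy, OpenCV 4.12 (cv2) and the standard library are available. Lean on these libraries where they do the work, as an engineer would, in place of code of your own. Each camera call takes 0.05 s, during which the arm holds its last target. There are 200 camera calls.

TASK

The sharpening machine has tripped on overload. Turn its speed dial back so that the pointer stands on the green start mark and let go of it; then draw the brass pin punch from the wooden tool block, reach its thin pin down through the red-ringed reset hole in the deck and press the recessed red button fully down, firmly but without forcing it. The job ends while holding: finish still gripping the punch upright and keeping the button down, with the dial still on its mark and the other tools and things on the bench left where they are.

Things in the scene. Friction and masses are not known exactly. Their poses are not given: they have to be found in the camera images.
- sharpener: Grey sharpening machine, fixed, 250 (x) x 360 (y) mm, flat deck 115 mm above the bench. Origin: centre of its underside; x away from the robot, y to the left, z up; may stand turned. Left half: 154 mm stone wheel, 42 mm above the deck with its nut; tool-rest bar with a jig at the back of it, 78 mm above. Right half, black: dial at x, y = -45, -100 mm, reset hole at 55, -100 mm
- speed_dial (a joint): Grey dial, vertical axis: rad, 0 at the low stop, growing clockwise seen from above, to 4.71. Its pointer (white line on one end of the grip bar) points in the sharpener's frame at 2.356 minus the value, counterclockwise from the sharpener's x; it is on the green start mark at 0.785. Starts 0.6 to 1.5 rad above that. Friction 0.03 N m; stays where left
- dial_grip (a point): On the dial's axis at a good gripping height, 28 mm above the deck. The grip bar is 42 mm long along the pointer's line, 13 mm wide, top 36 mm above the deck; below it a round skirt, 44 mm diameter, top 7 mm above the deck
- start_mark (a point): Middle of the green start mark painted on the deck, a bar 14 mm long and 5 mm wide pointing at the dial's axis, 34.5 mm from it
- reset_hole (a point): Centre of the mouth of the reset hole, level with the deck: a 13 mm round hole straight down, with a steel ring and a red ring around it. The red button lies recessed in it, its top 22 mm below the deck
- reset_button (a joint): Travel of the recessed red button (10 mm diameter, moves straight down): 0 m released, 0.006 m fully down against its stop. Springs back; it starts to move at 1.5 N and is fully down at 5 N
- button_top (a point): Centre of the top face of the red reset button; moves with it
- tool_block: Bored oak block screwed to the bench, 175 mm (its x) x 60 mm (its y) x 62 mm high, origin at the centre of its underside. Three 7 mm holes, 56 mm deep, in a row along its x at -55, 0 and +55 mm; one tool stands upright in each, in varying order
- pin_punch: Brass pin punch standing upright in the block, shoulder on the block's top. Origin at the tip of its pin (lower end), z up along its axis. Pin 5 mm diameter, 50 mm long, then a plain round body of 14 mm diameter from 50 to 135 mm above the tip; 90 to 145 g. The only brass tool in the block
- nail_set: Dark steel nail set standing in the block, 12 mm body with a 15 mm head, top 70 mm above the block; leave it
- screwdriver: Screwdriver with a 23 mm orange and black handle standing in the block, top 80 mm above the block; leave it
- chisel: Bench chisel lying behind the machine, 260 mm long along its x, 27 mm high; leave it
- block_plane: Steel block plane, 160 x 42 mm, 60 mm high, on the right of the bench; leave it
- try_square: Try square lying flat on the right of the bench, 130 mm wooden stock, 190 mm steel blade; leave it
- hammer: Hammer with a blue grip lying on the left of the bench, 260 mm long along its x; leave it
- glue_bottle: Yellow glue bottle, 60 mm diameter, 160 mm high, at the back; leave it
- offcut: Wooden offcut 150 x 60 x 22 mm lying at the near right of the bench; leave it

How it is judged:
On the way, in this order (a step that is already met when the one before it is completed fails the run):
1. the dial's pointer stands on the green start mark and the dial has been let go (value of joint speed_dial between 0.665 and 0.905 rad and contact force between the fingers and speed_dial below 0.2 N), for 0.3 s.
2. the button is held down by the pin punch (value of joint reset_button above 0.004 m and contact force between pin_punch and reset_button above 2 N), for 0.3 s.
At the end, for the whole second after the job is handed in: The brass punch, gripped by the fingers and within 0.2 rad of upright, stands through the reset hole (tip within 6 mm of the hole's axis) and keeps the button at least 4 mm down (of 6) with more than 2 N; the dial is within 0.12 rad of the start mark (all of step 2 and value of joint speed_dial between 0.665 and 0.905 rad and contact force between the fingers and pin_punch above 2 N and angle between pin_punch's own z axis and vertical below 0.2 rad and horizontal distance between pin_punch and reset_hole below 0.006 m); the arm keeps its last pose, push and grip.
It fails at once if the reset button is pressed while the dial is off the start mark (value of joint reset_button above 0.003 m and not (value of joint speed_dial between 0.665 and 0.905 rad)).
It fails at once if the button is forced with more than 40 N (contact force between pin_punch and reset_button above 40 N).
It fails at once if another tool or thing on the bench is moved by more than 40 mm (distance of any of nail_set, screwdriver, chisel, block_plane, try_square, hammer, glue_bottle, offcut from where it was at the start of the episode above 0.04 m).
It also fails if it takes over 58 s, if anything falls off the work surface, if the arm or the gripper's body presses on something with over 40 N, if the wrist force passes 120 N, or if a joint passes its speed limit or range.

## Working session

There is one attempt and no reset: what is moved stays moved. The work goes in short steps, Python scripts to look and compute and a tool call to move; the robot and the scene stay as the last step left them, time stands still between calls to the robot, and variables do not carry over. Pictures are saved under pics/ and viewed, at most 10 in all, crops included, and the job is handed in when it is done.

Besides the shell and the picture viewer there is one more tool, called after "Call:" as name(argument=value, ...) on one line, values as JSON. apply_moves: Moves the arm, as the interface text tells. Its arguments: {"type":"object","properties":{"steps":{"type":"array","items":{"type":"array","items":{"type":"number"}}}},"required":["steps"]}

```bash
mkdir -p pics
cat > h.py <<'E'
from workcell import *
import numpy as np, cv2
def cam(n):
    o=observe(); g=get_image(n)
    if n=="wrist":
        T=np.eye(4);T[:3,:3]=np.array(o["eef_rot"]).reshape(3,3);T[:3,3]=o["tcp_pos"]
        M=T@np.array(g["tool_from_camera"])
        g["R"]=M[:3,:3];g["c"]=M[:3,3]
    else:
        R=cv2.Rodrigues(np.array(g["rvec"],float))[0]
        g["R"]=R.T;g["c"]=-R.T@np.array(g["tvec"],float).ravel()
    return g
def ray(g,u,v,z):
    d=g["R"]@np.linalg.inv(g["K"])@np.array([u,v,1.]); return g["c"]+d*(z-g["c"][2])/d[2]
def cloud(g):
    Z=g["z_map"];v,u=np.mgrid[:Z.shape[0],:Z.shape[1]]
    p=np.stack([u,v,np.ones_like(u)],-1)@np.linalg.inv(g["K"]).T*Z[...,None]
    return p@g["R"].T+g["c"]
def proj(g,P):
    q=g["K"]@(g["R"].T@(np.array(P)-g["c"])); return q[:2]/q[2]
E
python3 - <<'E'
from h import *
import pickle
for n in("top","scene"):
    g=cam(n);pickle.dump(g,open(n+".pkl","wb"));cv2.imwrite(f"pics/{n}.png",g["pixels"]);print(n,g["c"],g["K"][0,0])
    if n=="top": cv2.imwrite("pics/top.png",cv2.resize(g["pixels"],(800,600),interpolation=cv2.INTER_CUBIC))
o=observe();print(o["clock"],o["eef_rot"],o["contact_force"],o["grip_width"])
E
```

```text
top [0.29674714 0.01638426 1.86975076] 467.7325252433181
scene [1.36735131 1.17977633 1.08483627] 471.61411232821973
0.1 [[-9.04420319e-01  4.26641999e-01 -7.00925558e-04]
 [ 4.26642572e-01  9.04419262e-01 -1.38323954e-03]
 [ 4.37824960e-05 -1.55007462e-03 -9.99998798e-01]] [-0.76426552  0.03677309 -0.36758551] 0.08507311111011197
```

View pics/top.png

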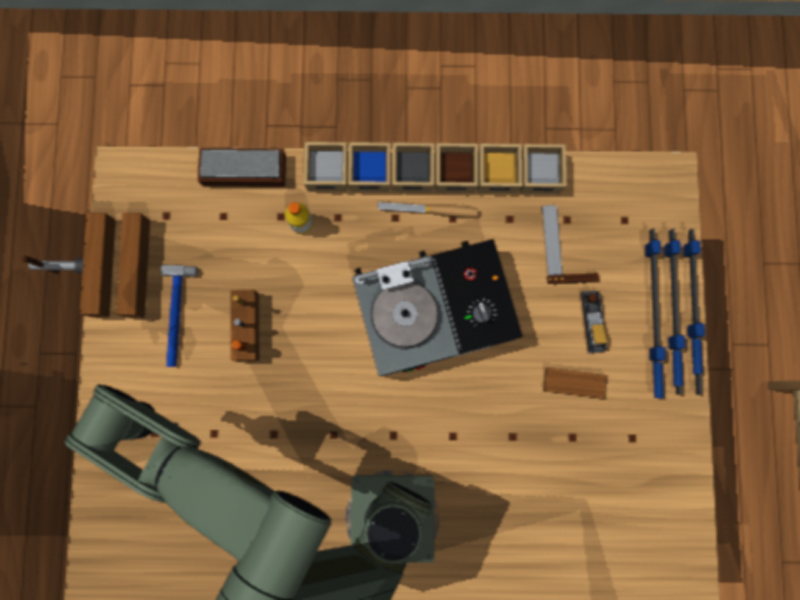

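View pics/scene.png

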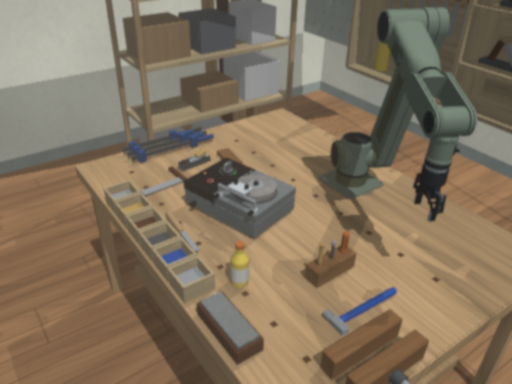

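The top view (800x600 px) shows the dial near (482,312), the green mark at (468,317) and the red ring at (470,274). In the block at (244,325), the brass punch is at the far end (236,297), the nail set in the middle and the screwdriver at the near end. I'll measure these next.

Run:
```python
from h import *
import pickle
g=pickle.load(open("top.pkl","rb"));im=g["pixels"];hsv=cv2.cvtColor(im,cv2.COLOR_BGR2HSV);P=cloud(g)
def blob(lo,hi,roi):
    x0,y0,x1,y1=[int(a*.64) for a in roi]
    m=cv2.inRange(hsv,lo,hi);k=np.zeros_like(m);k[y0:y1,x0:x1]=m[y0:y1,x0:x1]
    v,u=np.nonzero(k);return u.mean(),v.mean(),len(u),k
u,v,n,_=blob((45,100,60),(80,255,255),(455,300,480,330));print("green",u,v,n,ray(g,u,v,.115))
m=cv2.inRange(hsv,(0,120,80),(8,255,255))|cv2.inRange(hsv,(172,120,80),(180,255,255))
k=np.zeros_like(m);k[165:188,290:312]=m[165:188,290:312];c=cv2.findNonZero(k);print("red",len(c));(cx,cy),r=cv2.minEnclosingCircle(c);print(cx,cy,r,ray(g,cx,cy,.115))
# deck (black + grey) points at z~.115
mk=(abs(P[...,2]-.115)<.006);mk=mk.astype(np.uint8);mk[:, :215]=0;mk[:,345:]=0;mk[:140]=0;mk[250:]=0
mk=cv2.morphologyEx(mk,cv2.MORPH_CLOSE,np.ones((9,9)));n,l,s,_=cv2.connectedComponentsWithStats(mk);i=1+s[1:,4].argmax()
pts=np.array([ray(g,u,v,.115)[:2] for v,u in np.argwhere(l==i)],np.float32);print("deck rect",cv2.minAreaRect(pts))
# dial bar heights
d=(P[...,2]>.135)&(P[...,2]<.16);d[:190]=0;d[215:]=0;d[:,:298]=0;d[:,320:]=0
q=P[d];print("dial",len(q),q.mean(0))
# block
b=(P[...,2]>.054)&(P[...,2]<.07);b[:180]=0;b[235:]=0;b[:,:143]=0;b[:,170:]=0
print("block",cv2.minAreaRect(P[b][:,:2].astype(np.float32)))
t=(P[...,2]>.09)&(P[...,2]<.16);t[:180]=0;t[235:]=0;t[:,:135]=0;t[:,175:]=0
n,l,s,c=cv2.connectedComponentsWithStats(t.astype(np.uint8))
for i in range(1,n):print(s[i,4],P[l==i].mean(0),P[l==i].max(0),hsv[l==i].mean(0))
```

```text
green 299.15384615384613 202.53846153846155 13 [ 0.49053572 -0.17690865  0.115     ]
red 20
300.5 174.5 3.8079864978790283 [ 0.59783427 -0.18245896  0.115     ]
deck rect ((0.5157378315925598, -0.10048156976699829), (0.25048792362213135, 0.3601398468017578), 15.952451705932617)
dial 46 [ 0.49897021 -0.20750445  0.15121637]
block ((0.4709644913673401, 0.377582848072052), (0.17604251205921173, 0.06282289326190948), 3.0970282554626465)
24 [0.52437095 0.37827168 0.13382598] [0.53154161 0.38586343 0.15435252] [ 17.70833333 177.29166667 111.        ]
18 [0.47042128 0.3760187  0.12688945] [0.47735942 0.3819777  0.1411116 ] [ 32.83333333  30.05555556 104.83333333]
45 [0.4146522  0.3717819  0.13457893] [0.42421051 0.38548866 0.15284185] [ 11.91111111 216.64444444 129.77777778]
```

Call:
apply_moves(steps=[[-34,-34.4,-4.7,0,0,0,100],[-34,-34.4,-4.7,0,0,0,100],[-34,-34.4,-4.7,0,0,0,100],[-34,-34.4,-4.7,0,0,0,100],[-34,-34.4,-4.7,0,0,0,100],[-34,-34.4,-4.7,0,0,0,100],[-34,-34.4,-4.7,0,0,0,100],[-34,-34.4,-4.7,0,0,0,100],[-34,-34.4,-4.7,0,0,0,100],[-34,-34.4,-4.7,0,0,0,100],[-34,-34.4,-4.7,0,0,0,100],[-34,-34.4,-4.7,0,0,0,100],[-34,-34.4,-4.7,0,0,0,100],[-34,-34.4,-4.7,0,0,0,100],[-34,-34.4,-4.7,0,0,0,100],[-34,-34.4,-4.7,0,0,0,100],[0,0,0,0,0,0,100],[0,0,0,0,0,0,100]])

```text
clock: 1.9
tcp_pos: [0.5022, -0.2104, 0.3195]
eef_rot: [[-0.904, 0.428, -0.002], [0.428, 0.904, 0.001], [0.002, 0.001, -1.0]]
contact_force: [-0.7, -0.2, 0.2]
grip_width: 0.0854
gripper_force: 0.0
```

Run:
```python
from h import *
import pickle
g=cam("wrist");pickle.dump(g,open("w1.pkl","wb"));cv2.imwrite("pics/w1.png",g["pixels"])
o=observe();print(o["tcp_pos"],o["qpos"],np.round(o["eef_rot"],3),g["c"],g["K"][0,0])
print(proj(g,[.4999,-.209,.151]),proj(g,[.596,-.1815,.115]))
```

```text
[ 0.50199452 -0.20941835  0.31976774] [-4.16712276e-01  2.33472746e-01  1.49895002e+00  6.26213362e-04
  1.41123268e+00 -1.54635548e+00] [[-0.904  0.427 -0.002]
 [ 0.427  0.904  0.001]
 [ 0.002  0.001 -1.   ]] [ 0.44085323 -0.18112964  0.44732103] 338.219200841283
[254.02490197 168.83719546] [316.41892792 230.90814586]
```

View pics/w1.png

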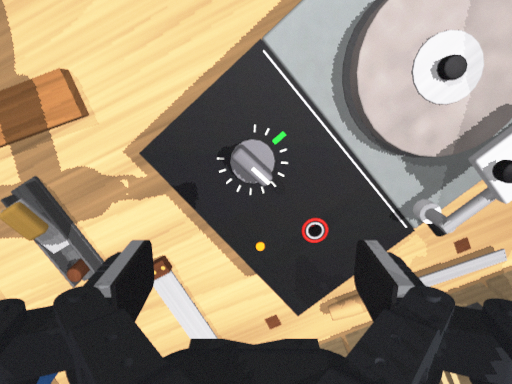

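The wrist view shows the dial at about (253,162), its white pointer at (263,178), the green mark at (280,138) and the red ring at (315,230).

Run:
```python
from h import *
import pickle
g=pickle.load(open("w1.pkl","rb"));im=g["pixels"];hsv=cv2.cvtColor(im,cv2.COLOR_BGR2HSV);P=cloud(g)
def cen(m,roi):
    x0,y0,x1,y1=roi;k=np.zeros_like(m);k[y0:y1,x0:x1]=m[y0:y1,x0:x1];return cv2.findNonZero(k).reshape(-1,2).astype(float)
gr=cen(cv2.inRange(hsv,(45,120,80),(80,255,255)),(265,120,300,150));G=np.array([ray(g,*p,.115) for p in gr]);print("green",len(gr),G.mean(0))
rd=cen(cv2.inRange(hsv,(0,140,80),(8,255,255))|cv2.inRange(hsv,(172,140,80),(180,255,255)),(295,210,340,250));e=cv2.fitEllipse(rd.astype(np.float32));mc=cv2.minEnclosingCircle(rd.astype(np.float32));H=ray(g,*mc[0],.115);print("hole",mc,H,ray(g,*e[0],.115))
z=P[...,2];print("z dial",z[160:166,250:256].mean(),"deck",np.median(z[190:210,280:290]))
yaw=np.radians(15.95)
wh=cen(cv2.inRange(hsv,(0,0,215),(180,50,255)),(236,146,274,187));W=np.array([ray(g,*p,.151)[:2] for p in wh]);
print("white px",len(wh),wh.mean(0),W.mean(0))
# bar: depth
m=((z>.143)&(z<.158)).astype(np.uint8)*255;b=cen(m,(225,135,285,195));B=np.array([ray(g,*p,.151)[:2] for p in b],np.float32)
r=cv2.minAreaRect(B);print("bar",len(b),r)
ev=np.linalg.eigh(np.cov(B.T))[1][:,1];print("bar angle pca",np.degrees(np.arctan2(ev[1],ev[0])))
s=np.array([np.cos(yaw),np.sin(yaw)]);t=np.array([-s[1],s[0]])
# axis from hole & green in deck frame
print("dial from hole",H[:2]-.1*s,"from green",G.mean(0)[:2]-.0345*t)
d=W.mean(0)-np.array(r[0]);print("pointer angle",np.degrees(np.arctan2(d[1],d[0])))
vec=H[:2]-G.mean(0)[:2];print("yaw from marks",np.degrees(np.arctan2(vec[1],vec[0])-np.arctan2(-.0345,.1)))
```

```text
green 101 [ 0.48893171 -0.17703183  0.115     ]
hole ((314.5, 229.5), 13.729630470275879) [ 0.59365104 -0.1827173   0.115     ] [ 0.59424925 -0.18286877  0.115     ]
z dial 0.14954068039522653 deck 0.11429405951566482
white px 117 [260.57264957 176.15384615] [ 0.50854234 -0.20655064]
bar 673 ((0.4978616535663605, -0.2099388688802719), (0.042266931384801865, 0.013408012688159943), 21.72284507751465)
bar angle pca -158.79488640414147
dial from hole [ 0.49750085 -0.21019714] from green [ 0.49841225 -0.21020364]
pointer angle 17.600562927456888
yaw from marks 15.92675361850829
```

Call:
apply_moves(steps=[[0,0,0,0,0,8.3,100],[0,0,0,0,0,8.3,100],[0,0,0,0,0,8.3,100],[0,0,0,0,0,8.3,100],[0,0,0,0,0,8.3,100],[0,0,0,0,0,8.3,100],[0,0,0,0,0,8.3,100],[0,0,0,0,0,8.3,60],[0,0,0,0,0,8.3,60],[0,0,0,0,0,8.3,60],[0,0,0,0,0,8.3,60],[0,0,0,0,0,8.3,60],[0,0,0,0,0,8.3,60],[0,0,0,0,0,8.3,60],[0,0,0,0,0,8.3,60],[0,0,0,0,0,8.3,60],[0,0,50,0,0,0,60],[0,0,50,0,0,0,60],[0,0,0,0,0,0,60],[0,0,0,0,0,0,60]])

```text
clock: 3.95
tcp_pos: [0.5026, -0.2087, 0.2214]
eef_rot: [[0.927, 0.375, -0.0], [0.375, -0.927, 0.0], [0.0, -0.0, -1.0]]
contact_force: [1.1, 0.6, 0.1]
grip_width: 0.0512
gripper_force: 0.0
```

Run:
```python
from h import *
p=[];
for i in range(4):
    g=cam("wrist");o=observe();p.append(o["tcp_pos"])
import pickle;pickle.dump(g,open("w2.pkl","wb"))
cv2.imwrite("pics/w2.png",g["pixels"])
p=np.mean(p,0);R=np.array(o["eef_rot"]).reshape(3,3);print(p,R[:,1],np.degrees(np.arctan2(R[1,1],R[0,1])),o["qpos"])
print("tool shift mm",1000*R.T@(np.array([.498,-.210,.140])-p))
print(proj(g,[.498,-.21,.151]))
```

```text
[ 0.50411973 -0.20997201  0.2234813 ] [ 0.37410826 -0.92737591  0.00411414] -68.03059587093365 [-4.16258333e-01  2.86697228e-01  1.66957352e+00  1.28388386e-04
  1.17946975e+00  7.71042370e-01]
tool shift mm [-6.03330684 -2.60693607 83.44688433]
[249.34356704 214.9234065 ]
```

View pics/w2.png

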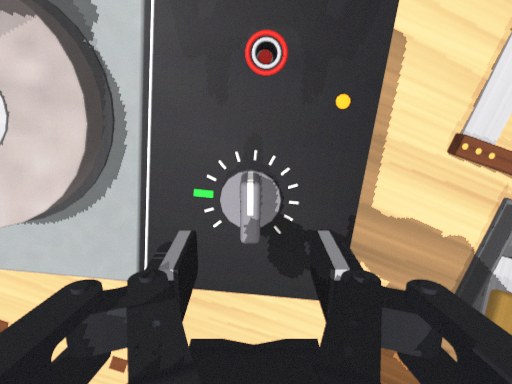

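The wrist view now shows the grip bar upright in the image, centred near (250,207), with the pointer towards the red ring (266,53). I'll take the offset relative to the tool.

Run:
```python
from h import *
import pickle
g=pickle.load(open("w2.pkl","rb"));M=np.array(g["tool_from_camera"]);print(np.round(M,3))
Z=g["z_map"];im=g["pixels"];hsv=cv2.cvtColor(im,cv2.COLOR_BGR2HSV)
v,u=np.mgrid[:384,:512];p=np.stack([u,v,np.ones_like(u)],-1)@np.linalg.inv(g["K"]).T*Z[...,None]
T=p@M[:3,:3].T+M[:3,3]
print("deck tz",np.median(T[100:140,180:230,2]),"bar tz",np.median(T[190:230,247:253,2]))
dz=np.median(T[100:140,180:230,2])
m=(T[...,2]<dz-.029)&(T[...,2]>dz-.045);m[:160]=0;m[260:]=0;m[:,:215]=0;m[:,:]&=(u<285)
B=T[m][:,:2].astype(np.float32);r=cv2.minAreaRect(B);print("bar",len(B),r,B.min(0),B.max(0))
def onz(px,z):
    d=(np.linalg.inv(g["K"])@np.r_[px.T,np.ones((1,len(px)))]).T@M[:3,:3].T;return M[:3,3]+d*((z-M[2,3])/d[:,2])[:,None]
rd=cv2.inRange(hsv,(0,140,80),(8,255,255))|cv2.inRange(hsv,(172,140,80),(180,255,255));rd[:20]=0;rd[90:]=0;rd[:,:230]=0;rd[:,310:]=0
c,rad=cv2.minEnclosingCircle(cv2.findNonZero(rd));print("hole",c,rad,onz(np.array([c]),dz))
gm=cv2.inRange(hsv,(45,120,80),(80,255,255));gm[:170]=0;gm[215:]=0
print("green",onz(cv2.findNonZero(gm).reshape(-1,2).astype(float),dz).mean(0))
```

```text
[[ 0.    -0.963 -0.268  0.068]
 [ 1.    -0.     0.002 -0.   ]
 [-0.002 -0.268  0.963 -0.128]
 [ 0.     0.     0.     1.   ]]
deck tz 0.10976868256819475 bar tz 0.07315894762579243
bar 1258 ((-0.005497196689248085, -0.0025794943794608116), (0.04230910912156105, 0.01262629870325327), 0.6246757507324219) [-0.02665378 -0.00907528] [0.01566333 0.00389607]
hole (265.5, 52.08695602416992) 23.350849151611328 [[0.09366751 0.00771215 0.10976868]]
green [-0.00265929 -0.03704254  0.10976868]
```

Call:
apply_moves(steps=[[-5.5,-2.6,24,0,0,0,55],[0,0,30,0,0,0,55],[0,0,20,0,0,0,55],[0,0,10,0,0,0,55],[0,0,0,0,0,0,55],[0,0,0,0,0,0,0],[0,0,0,0,0,0,0],[0,0,0,0,0,0,0],[0,0,0,0,0,0,0],[0,0,0,0,0,0,0],[0,0,0,0,0,0,0]])

```text
clock: 5.25
tcp_pos: [0.4976, -0.2104, 0.1381]
eef_rot: [[0.927, 0.374, 0.004], [0.374, -0.927, -0.002], [0.003, 0.003, -1.0]]
contact_force: [0.4, -1.8, 7.0]
grip_width: 0.0125
gripper_force: 60.6
```

Call:
apply_moves(steps=[[0,0,-1,0,0,-7,0],[0,0,0,0,0,-7,0],[0,0,0,0,0,-7,0],[0,0,0,0,0,-7,0],[0,0,0,0,0,-7,0],[0,0,0,0,0,-7,0],[0,0,0,0,0,-7,0],[0,0,0,0,0,-7,0],[0,0,0,0,0,-7,0],[0,0,0,0,0,-7,0],[0,0,0,0,0,-7,0],[0,0,0,0,0,-7,0],[0,0,0,0,0,0,0],[0,0,0,0,0,0,0]])

```text
clock: 6.65
tcp_pos: [0.4984, -0.2108, 0.1382]
eef_rot: [[-0.275, 0.961, 0.005], [0.961, 0.275, -0.003], [-0.004, 0.004, -1.0]]
contact_force: [4.5, -4.5, -1.5]
grip_width: 0.0118
gripper_force: 59.7
```

Call:
apply_moves(steps=[[0,0,0,0,0,0,50],[0,0,0,0,0,0,50],[0,0,0,0,0,0,50],[0,0,0,0,0,0,50],[0,0,0,0,0,0,50],[0,0,-30,0,0,0,50],[0,0,-50,0,0,0,50],[0,0,-50,0,0,0,50],[0,0,-50,0,0,0,50],[0,0,0,0,0,0,50],[0,0,0,0,0,0,50]])

```text
clock: 7.75
tcp_pos: [0.4967, -0.2095, 0.3187]
eef_rot: [[-0.275, 0.962, 0.003], [0.962, 0.275, -0.001], [-0.002, 0.002, -1.0]]
contact_force: [0.5, -0.6, 0.6]
grip_width: 0.0427
gripper_force: 0.0
```

Run:
```python
from h import *
g=cam("wrist");o=observe();cv2.imwrite("pics/w3.png",g["pixels"])
M=np.array(g["tool_from_camera"]);Z=g["z_map"];hsv=cv2.cvtColor(g["pixels"],cv2.COLOR_BGR2HSV)
P=cloud(g);x=P[...,0]-.498;y=P[...,1]+.210
m=(np.hypot(x,y)<.03)&(P[...,2]>.14)&(P[...,2]<.16)
r=cv2.minAreaRect(P[m][:,:2].astype(np.float32));ev=np.linalg.eigh(np.cov(P[m][:,:2].T))[1][:,1];print(r,np.degrees(np.arctan2(ev[1],ev[0])))
w=m&(hsv[...,2]>215)&(hsv[...,1]<50);print("white",P[w].mean(0),w.sum())
gm=(cv2.inRange(hsv,(45,120,80),(80,255,255))>0)&(np.hypot(x,y)<.06);G=P[gm].mean(0);print("green",G,"dir",np.degrees(np.arctan2(G[1]-r[0][1],G[0]-r[0][0])))
rd=((cv2.inRange(hsv,(0,140,80),(8,255,255))|cv2.inRange(hsv,(172,140,80),(180,255,255)))>0)&(np.hypot(x-.096,y-.0275)<.03)
if rd.any():
  c,rad=cv2.minEnclosingCircle(cv2.findNonZero(rd.astype(np.uint8)));print("hole",c,ray(g,*c,.115))
p=np.mean([o["tcp_pos"]],0);R=np.array(o["eef_rot"]).reshape(3,3);print(p,np.degrees(np.arctan2(R[1,1],R[0,1])),o["qpos"])
```

```text
((0.4979330897331238, -0.21026843786239624), (0.011927636340260506, 0.04257131367921829), 16.222686767578125) 106.01875545075755
white [ 0.49540528 -0.19964047  0.15043504] 125
green [ 0.48915067 -0.1771224   0.11502355] dir 104.84015841368185
hole (354.7926940917969, 164.2073211669922) [ 0.59457205 -0.18284894  0.115     ]
[ 0.49599348 -0.20928564  0.3169934 ] 15.942053406400458 [-4.20720093e-01  2.24702158e-01  1.51743036e+00  1.25691445e-04
  1.40026117e+00 -6.98982633e-01]
```

The dial stands on its mark (bar at 106.0°, target 106°) and has been released. Next I move above the punch.

Call:
apply_moves(steps=[[46.6,15.8,0,0,0,0,50],[46.6,15.8,0,0,0,0,50],[46.6,15.8,0,0,0,0,50],[46.6,15.8,0,0,0,0,50],[46.6,15.8,0,0,0,0,50],[46.6,15.8,0,0,0,0,50],[46.6,15.8,0,0,0,0,50],[46.6,15.8,0,0,0,0,50],[46.6,15.8,0,0,0,0,50],[46.6,15.8,0,0,0,0,50],[46.6,15.8,0,0,0,0,50],[46.6,15.8,0,0,0,0,50],[0,0,0,0,0,-8.5,50],[0,0,0,0,0,-8.5,50],[0,0,0,0,0,-8.5,50],[0,0,0,0,0,-8.5,50],[0,0,0,0,0,-8.5,50],[0,0,0,0,0,-8.5,50],[0,0,0,0,0,-8.5,50],[0,0,0,0,0,-8.5,50]])

```text
clock: 9.8
tcp_pos: [0.5245, 0.3799, 0.3147]
eef_rot: [[-0.995, 0.099, -0.004], [0.099, 0.995, -0.003], [0.004, -0.003, -1.0]]
contact_force: [-0.3, -0.2, 0.2]
grip_width: 0.0429
gripper_force: 0.0
```

Call:
apply_moves(steps=[[0,0,0,0,0,-8.5,50],[0,0,0,0,0,0,50],[0,0,0,0,0,0,50]])

```text
clock: 10.1
tcp_pos: [0.5248, 0.38, 0.3158]
eef_rot: [[-0.999, -0.04, -0.003], [-0.04, 0.999, -0.002], [0.003, -0.002, -1.0]]
contact_force: [-0.4, -0.4, -0.1]
grip_width: 0.0431
gripper_force: 0.0
```

Run:
```python
from h import *
import pickle
g=cam("wrist");o=observe();pickle.dump((g,o),open("w4.pkl","wb"));cv2.imwrite("pics/w4.png",g["pixels"])
P=cloud(g);hsv=cv2.cvtColor(g["pixels"],cv2.COLOR_BGR2HSV)
t=(P[...,2]>.125)&(P[...,2]<.16)&(abs(P[...,0]-.47)<.1)&(abs(P[...,1]-.377)<.05)
n,l,s,c=cv2.connectedComponentsWithStats(t.astype(np.uint8))
for i in range(1,n):
    if s[i,4]>20:
        q=P[l==i];z=q[:,2].max();top=q[q[:,2]>z-.003];print(s[i],top.mean(0),(top.max(0)+top.min(0))/2,np.median(hsv[l==i],0))
b=(abs(P[...,2]-.062)<.005)&(abs(P[...,0]-.47)<.12)&(abs(P[...,1]-.377)<.06);print(cv2.minAreaRect(P[b][:,:2].astype(np.float32)))
print(o["tcp_pos"],np.round(o["eef_rot"],3),o["contact_force"])
```

```text
[239  28  28  31 650] [0.4157151  0.37429366 0.14103453] [0.41587649 0.37431178 0.14143523] [ 13. 209. 229.]
[245 101  16  17 211] [0.47029559 0.37630937 0.13138504] [0.47047126 0.3763807  0.13193112] [130.   6. 180.]
[245 161  16  19 240] [0.52505335 0.37874592 0.14628567] [0.52517713 0.37904472 0.14679901] [ 19. 160. 188.]
((0.4708912670612335, 0.37638068199157715), (0.17471274733543396, 0.06011726334691048), 2.447228193283081)
[0.5248566  0.38009817 0.31619026] [[-0.999 -0.04  -0.002]
 [-0.04   0.999 -0.001]
 [ 0.002 -0.001 -1.   ]] [-0.20011354 -0.67166592  0.38888415]
```

View pics/w4.png

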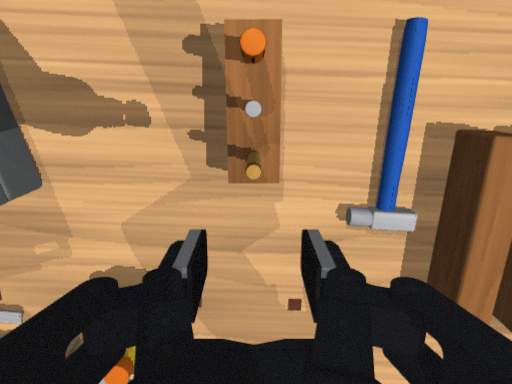

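The view shows the brass punch (its top at (253,172)) nearest the gripper, the nail set at (253,109) and the screwdriver at (253,42). The jaws straddle the punch's line, so I descend and grip.

Call:
apply_moves(steps=[[-0.6,-1.3,40,0,0,0,50],[0,0,45,0,0,0,50],[0,0,45,0,0,0,50],[0,0,40,0,0,0,50],[0,0,25,0,0,0,50],[0,0,14,0,0,0,50],[0,0,0,0,0,0,50],[0,0,0,0,0,0,0],[0,0,0,0,0,0,0],[0,0,0,0,0,0,0],[0,0,0,0,0,0,0],[0,0,0,0,0,0,0]])

```text
clock: 11.35
tcp_pos: [0.5268, 0.3797, 0.1106]
eef_rot: [[-0.999, -0.043, 0.003], [-0.043, 0.999, 0.002], [-0.004, 0.002, -1.0]]
contact_force: [0.1, -0.3, 5.8]
grip_width: 0.0125
gripper_force: 58.4
```

Call:
apply_moves(steps=[[0,0,-10,0,0,0,0],[0,0,-20,0,0,0,0],[0,0,-25,0,0,0,0],[0,0,-30,0,0,0,0],[0,0,-35,0,0,0,0],[0,0,-35,0,0,0,0],[0,0,-35,0,0,0,0],[0,0,-30,0,0,0,0],[0,0,0,0,0,0,0],[0,0,0,0,0,0,0]])

```text
clock: 12.35
tcp_pos: [0.5255, 0.3788, 0.3288]
eef_rot: [[-0.999, -0.043, 0.0], [-0.043, 0.999, 0.0], [-0.0, 0.0, -1.0]]
contact_force: [-0.3, -0.8, -1.8]
grip_width: 0.0127
gripper_force: 58.7
```

Run:
```python
from h import *
p=[]
for i in range(3):
    g=cam("wrist");o=observe();p.append(o["tcp_pos"])
cv2.imwrite("pics/w5.png",g["pixels"]);p=np.mean(p,0);R=np.array(o["eef_rot"]).reshape(3,3)
print(p,o["contact_force"],o["grip_width"],"shift",1000*R.T@(np.array([.5943,-.1828,p[2]])-p))
```

```text
[0.52512131 0.37856989 0.32687107] [-0.13518427 -1.54626952 -0.33152007] 0.012350936659890906 shift [ -45.17197435 -563.80872706    1.028759  ]
```

View pics/w5.png

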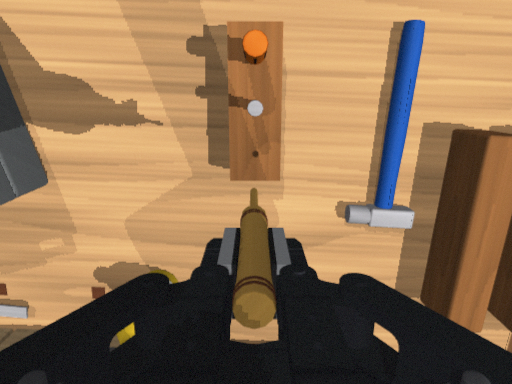

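The punch is gripped and its hole is empty, with the pin tip visible at (253,189). Next I move over the reset hole.

Call:
apply_moves(steps=[[-3.8,-47,0,0,0,0,0],[-3.8,-47,0,0,0,0,0],[-3.8,-47,0,0,0,0,0],[-3.8,-47,0,0,0,0,0],[-3.8,-47,0,0,0,0,0],[-3.8,-47,0,0,0,0,0],[-3.8,-47,0,0,0,0,0],[-3.8,-47,0,0,0,0,0],[-3.8,-47,0,0,0,0,0],[-3.8,-47,0,0,0,0,0],[-3.8,-47,0,0,0,0,0],[-3.8,-47,0,0,0,0,0],[0,0,35,0,0,0,0],[0,0,35,0,0,0,0],[0,0,20,0,0,0,0],[0,0,0,0,0,0,0],[0,0,0,0,0,0,0]])

```text
clock: 14.2
tcp_pos: [0.5953, -0.1825, 0.238]
eef_rot: [[-0.999, -0.043, -0.001], [-0.043, 0.999, 0.001], [0.001, 0.001, -1.0]]
contact_force: [-0.3, 0.1, -0.5]
grip_width: 0.0124
gripper_force: 58.9
```

```bash
cat > m.py <<'E'
from h import *
import sys
p=[]
for i in range(3):
    g=cam("wrist");o=observe();p.append(o["tcp_pos"])
cv2.imwrite(sys.argv[1],g["pixels"][60:340,120:400].repeat(2,0).repeat(2,1));p=np.mean(p,0);R=np.array(o["eef_rot"]).reshape(3,3)
g["R"]=R@np.array(g["tool_from_camera"])[:3,:3];g["c"]=p+R@np.array(g["tool_from_camera"])[:3,3]
hsv=cv2.cvtColor(g["pixels"],cv2.COLOR_BGR2HSV);uv=proj(g,[.5943,-.1828,.115]);print(p,R[:,2],"pred hole px",uv,"tip pred px",proj(g,p+R[:,2]*.0965))
rd=cv2.inRange(hsv,(0,140,80),(8,255,255))|cv2.inRange(hsv,(172,140,80),(180,255,255))
v,u=np.mgrid[:384,:512];rd[np.hypot(u-uv[0],v-uv[1])>50]=0
c,r=cv2.minEnclosingCircle(cv2.findNonZero(rd));H=ray(g,*c,.115);print("hole",c,r,H,"shift mm",1000*R.T@(H-p))
br=cv2.inRange(hsv,(12,90,40),(28,255,255));br[:,:200]=0;br[:,320:]=0
pts=cv2.findNonZero(br).reshape(-1,2)
n,l,s,_=cv2.connectedComponentsWithStats(br);i=1+s[1:,4].argmax();q=np.argwhere(l==i)
for row in range(q[:,0].min(),q[:,0].min()+60,8):
    x=q[q[:,0]==row][:,1];print(row,x.min(),x.max(),end=" | ")
E
python3 m.py pics/w6.png
```

```text
[ 0.59606721 -0.18260126  0.23974094] [ 2.89219288e-03 -8.48445345e-04 -9.99995458e-01] pred hole px [253.73709111 181.49416449] tip pred px [253.67369392 194.79023737]
hole (253.6199951171875, 181.02000427246094) 18.620113372802734 [ 0.59392621 -0.18290645  0.115     ] shift mm [ 2.50801898e+00 -9.16022165e-02  1.24734445e+02]
187 252 255 | 195 250 256 | 203 250 257 | 211 242 265 | 219 241 266 | 227 240 267 | 235 240 268 | 243 240 268 |
```

View pics/w6.png

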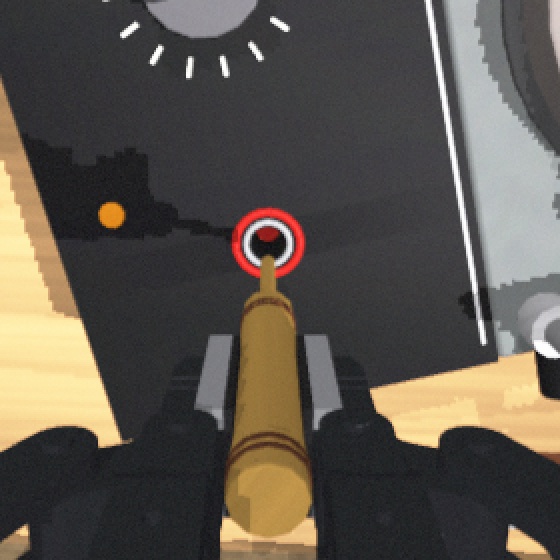

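The view shows the pin tip at the near edge of the red ring, at full-frame (253,188); the hole centre is (253.6,181). I'll measure the tip in tool coordinates by depth.

Run:
```python
from h import *
acc=[]
for i in range(3):
    g=get_image("wrist");M=np.array(g["tool_from_camera"]);Z=g["z_map"]
    v,u=np.mgrid[:384,:512];p=np.stack([u,v,np.ones_like(u)],-1)@np.linalg.inv(g["K"]).T*Z[...,None]
    acc.append(p@M[:3,:3].T+M[:3,3])
T=np.median(acc,0)
hsv=cv2.cvtColor(g["pixels"],cv2.COLOR_BGR2HSV)
for r in range(182,212,2):
    m=[c for c in range(235,275) if T[r,c,2]<.112 and T[r,c,2]>0.02]
    if m: print(r,m[0],m[-1],np.round(1000*T[r,m].mean(0),1))
q=1000*T[225:275,244:264];print("body rows",[np.round(1000*T[r,247:261].mean(0),1).tolist() for r in (220,235,250,265)])
print("deck tz",np.median(T[150:165,220:235,2]))
```

```text
188 252 254 [ 4.2 -0.5 98.8]
190 250 256 [ 3.9 -0.5 94.9]
192 250 256 [ 3.9 -0.4 90.2]
194 250 256 [ 4.  -0.4 85.2]
196 250 257 [ 3.7 -0.1 81.6]
198 250 257 [ 3.7 -0.1 77.2]
200 250 257 [ 3.8 -0.1 73. ]
202 250 257 [ 3.8 -0.1 68.9]
204 250 257 [ 3.9 -0.  64.8]
206 249 258 [ 8.5 -0.  47.6]
208 246 261 [ 8.2 -0.  44.9]
210 244 263 [ 8.   0.  42.3]
body rows [[8.4, 0.0, 26.8], [8.4, 0.1, 8.6], [8.4, 0.1, -6.0], [8.5, 0.1, -18.2]]
deck tz 0.12578478208007382
```

Call:
apply_moves(steps=[[0.9,0.1,10,0,0,0,0],[0,0,10,0,0,0,0],[0,0,8,0,0,0,0],[0,0,6,0,0,0,0],[0,0,6,0,0,0,0],[0,0,3,0,0,0,0],[0,0,0,0,0,0,0],[0,0,0,0,0,0,0]])

```text
clock: 15.3
tcp_pos: [0.5947, -0.1825, 0.1957]
eef_rot: [[-0.999, -0.043, 0.001], [-0.043, 0.999, -0.0], [-0.001, -0.0, -1.0]]
contact_force: [0.6, -0.2, 0.7]
grip_width: 0.0124
gripper_force: 58.9
```

Run:
```python
from h import *
A=[];F=[]
for i in range(5):
    g=get_image("wrist");o=observe();F.append(np.r_[o["tcp_pos"],o["contact_force"]])
print(np.mean(F,0).round(4),np.std(F,0).round(4))
cv2.imwrite("pics/w7.png",g["pixels"][100:260,180:340].repeat(3,0).repeat(3,1))
```

```text
[ 0.5947 -0.1825  0.1959  0.2751  0.1131 -0.6725] [0.     0.     0.     0.4004 0.3632 0.6069]
```

View pics/w7.png

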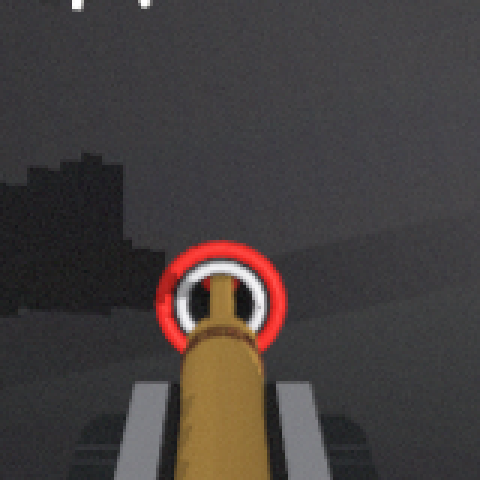

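The pin is inside the hole (crop (222,295)), centred in the ring and not touching. I'll press down slowly.

Call:
apply_moves(steps=[[0,0,2,0,0,0,0],[0,0,2,0,0,0,0],[0,0,1.5,0,0,0,0],[0,0,1.5,0,0,0,0],[0,0,1,0,0,0,0],[0,0,0,0,0,0,0],[0,0,0,0,0,0,0]])

```text
clock: 16.25
tcp_pos: [0.5946, -0.1825, 0.1878]
eef_rot: [[-0.999, -0.043, 0.001], [-0.043, 0.999, -0.0], [-0.001, -0.0, -1.0]]
contact_force: [-0.2, 1.0, 2.6]
grip_width: 0.0126
gripper_force: 59.0
```

```bash
cat > f.py <<'E'
from h import *
F=[]
for i in range(5):
    get_image("wrist");o=observe();F.append(np.r_[o["tcp_pos"],o["contact_force"]])
print(np.mean(F,0).round(4),o["clock"])
E
python3 f.py
```

```text
[ 0.5946 -0.1825  0.1877  0.1466  0.088   2.7077] 16.5
```

Call:
apply_moves(steps=[[0,0,1,0,0,0,0],[0,0,1,0,0,0,0],[0,0,0.5,0,0,0,0],[0,0,0,0,0,0,0],[0,0,0,0,0,0,0]])

```text
clock: 17.0
tcp_pos: [0.5947, -0.1825, 0.1854]
eef_rot: [[-0.999, -0.043, 0.001], [-0.043, 0.999, -0.0], [-0.001, -0.0, -1.0]]
contact_force: [0.4, 1.7, 6.0]
grip_width: 0.0125
gripper_force: 59.2
```

```bash
python3 f.py
```

```text
[ 0.5947 -0.1825  0.1854 -0.7214  0.3761  4.8878] 17.25
```

Call:
apply_moves(steps=[[0,0,0.4,0,0,0,0],[0,0,0.3,0,0,0,0],[0,0,0,0,0,0,0],[0,0,0,0,0,0,0]])

```text
clock: 17.65
tcp_pos: [0.5948, -0.1825, 0.1853]
eef_rot: [[-0.999, -0.043, 0.001], [-0.043, 0.999, -0.0], [-0.001, -0.0, -1.0]]
contact_force: [-0.4, 1.3, 7.2]
grip_width: 0.0126
gripper_force: 59.4
```

```bash
python3 f.py
```

```text
[ 0.5948 -0.1825  0.1853 -1.1847  0.3     7.3348] 17.9
```

```bash
python3 -c "
from workcell import *
print(job_done())"
```

```text
the job is handed in; nothing more can be done
None
```

I handed in the job at about 18 s, though no verdict came back. The dial measured on the green start mark and was let go. The punch, still gripped and upright, was holding the reset button against its stop with about 8 N. Nothing else on the bench was touched.

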